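Check a backup cell on the bench tester

TASK

Test the loose backup cell on the bench cell tester using fingertips only: slide the round cell across the tester's deck until it drops flat into its round nest, then push the contact arm round by its knob, fully to its stop over the cell, and then press the test key all the way down. The reading is taken while the key is held, so finish with the key still held fully down. Never pick the cell up, and leave the battery pack, the green clip and the opened terminal half where they lie.

Things in the scene. Friction and masses are not known exactly. Their poses are not given: they have to be found in the camera images.
- tester: Cell tester, fixed to the bench: flat black deck 130 x 220 mm on a base plate, deck top 18 mm above the bench. Origin: centre of its underside. Own axes: x away from the operator, y left along the long side, z up. A grey read-out housing with a sloped face, 48 mm high, stands along the back left (x 65 to 106, y -4 to 112 mm).
- nest (a point): Centre of the floor of the nest, a round counterbore in the deck at tester x -10, y -25 mm: 35 mm across, 7 mm deep (floor 11 mm above the bench), chamfered mouth, brass contact plate on the floor. A seated cell stands 3 mm proud of the deck.
- cell: The loose backup cell: a steel disc 33 mm across and 10 mm thick, about 18 g (the top 1.5 mm is a smaller cap, 25 mm across). It lies flat on the deck, cap up, somewhere to the left (+y) of the nest. Origin: centre of its underside; z is its axis (up when flat).
- swing_pivot (a point): Point on the upright pivot of the contact arm, 28 mm above the bench, at tester x 42, y -25 mm (52 mm behind the nest). Fixed. The pivot ends 19 mm above the deck.
- swing_knob (a point): Centre of the top of the grey upright knob at the arm's free end: 52 mm from the pivot axis, 39 mm above the deck (57 above the bench); knob 28 mm tall, 10 mm thick at the waist, 14 at head and foot. It stands on the flat arm, which spans 6 to 11 mm above the deck: it passes over a seated cell, not over one on the deck or askew. At the stop the knob is over the nest centre.
- contact_arm (a joint): Swing of the contact arm about its upright pivot, rad. 0: parked, arm points to tester -y (right). 1.571: stop, arm points to tester -x, over the nest. Grows clockwise seen from above. It starts between 0 and 0.5, stays where it is left, and takes about 1 N at the knob.
- test_key_top (a point): Centre of the top of the round grey test key (24 mm across), moving with it; with the key up it is 22 mm above the deck (40 mm above the bench), at tester x -36, y -84 mm. The key moves straight down in an aluminium collar 40 mm across whose top is 12 mm above the deck.
- test_key (a joint): Travel of the test key, m: 0 up, 0.006 fully down. A spring pushes it back; about 1.5 N starts it and 5 N holds it fully down.
- battery_pack: Dark battery pack, 92 x 58 x 20 mm, lying loose on the bench to the right of the tester. Bystander.
- green_clip: Small green spring clip, 20 x 47 x 12 mm, lying loose to the right of the tester. Bystander.
- terminal_half: Opened half of a card terminal, 243 x 98 x 37 mm, lying loose to the left of the tester. Bystander.

How it is judged:
On the way, in this order (a step that is already met when the one before it is completed fails the run):
1. the cell has dropped flat into the nest (horizontal distance between cell and nest below 0.003 m and z of cell in the frame of nest below 0.002 m and angle between cell's own z axis and vertical below 0.08 rad), for 0.2 s.
2. the contact arm is at its stop over the cell (value of joint contact_arm above 1.47 rad), for 0.2 s.
3. the test key is pressed down (value of joint test_key above 0.0048 m), for 0.2 s.
At the end, for the whole second after the job is handed in: The cell lies flat in the nest (within 3 mm of its centre and 2 mm of its floor, tilted less than 0.08 rad), the contact arm is within 0.1 rad of its stop over it, and the fingers hold the test key down (at least 4.8 of 6 mm, pressing on the tester with over 1.5 N) through the last second (all of step 1 and value of joint contact_arm above 1.47 rad and value of joint test_key above 0.0048 m and contact force between the fingers and tester above 1.5 N); the arm keeps its last pose, push and grip.
It fails at once if the cell is lifted more than 8 mm above the deck (z of cell in the frame of tester above 0.026 m).
It fails at once if the battery pack is moved more than 15 mm (distance of battery_pack from where it was at the start of the episode above 0.015 m).
It fails at once if the green clip is moved more than 15 mm (distance of green_clip from where it was at the start of the episode above 0.015 m).
It fails at once if the terminal half is moved more than 15 mm (distance of terminal_half from where it was at the start of the episode above 0.015 m).
It also fails if it takes over 53 s, if anything falls off the work surface, if the arm or the gripper's body presses on something with over 40 N, if the wrist force passes 120 N, or if a joint passes its speed limit or range.

ROBOT

A 6-joint arm with a two-finger parallel gripper is mounted at the origin on a cart in front of the work surface, level with it; the furniture and walls round the work are solid. World frame = base frame: x ahead of the robot, y to its left, z up, the work surface at z = 0. Lengths are in m, angles in rad, forces in N, time in s.
With the tool pointing down it reaches from about 0.35 to 0.8 m from the base axis. Payload 7.3 kg.
Tool frame: the origin (TCP) lies between the finger pads; the fingertips stand 8 mm ahead of it and the grasp point (between the pads) lies 11 mm behind it (env.nose_length is the distance from the TCP to the fingertips, in m); z points along the fingers, y is the line along which they close (so a half turn about z gives the same grasp; the last joint's range is limited). The gripper opens to 85 mm and grips with 20 to 120 N. Pads are 22 mm wide; open, the fingers measure 114 mm over their backs; the gripper's body (76 mm by 85 mm) begins 54 mm behind the grasp point. The pads swing forward as they close: fully open they stand 13 mm farther back than shut.
Start: joints at [1.147, 0.342, 1.524, -0, 1.275, -0.146], TCP at [0.144, 0.505, 0.239] pointing down, gripper open.
Joint ranges: [-2.53, 2.53], [-0.77, 2.02], [0.04, 2.7], [-1, 4.14], [0.28, 2.66], [-3.11, 3.11]. Speed limits (rad/s): [2.57, 2.57, 3.14, 3.14, 3.14, 3.14].

INTERFACE

Orientations are given as a rotation vector (axis times angle).
In Python, from plant import env, imaging, job, nets gives the robot as it stands. The module is installed in compiled form; this text tells all that it offers.
- The arm moves only by the tool jog_arm, never from a script. Its argument "plan" is a list that holds one entry, the list of rows, each a list of 4 numbers: the shift along the tool's x, y, z as a fraction of full scale, then the turn about the tool's z as a fraction of full scale. In form: [[[x, y, z, spin], ...]]. A call has 1 to 20 rows; each row shifts and turns the commanded pose from where the row before left it, along the tool's axes as they then stand; what a row does not reach is not made up. Full scale, the value 1, is 3 cm for a shift and 90 degrees for a turn. A row lasts 1/12 s, in which the tool goes at most 41.7 mm and 7.16 degrees, less where a joint would pass 70% of its speed; a pose out of reach is approached as far as the arm can. A call with a number of a shift or a turn outside -1 to 1 is refused whole. A call with a gripper value outside its range is refused whole. "grip" is the closure, from -1 (fully open) to 1 (shut), set as the call begins (left out, the last holds). The fingers move at their own pace and stop on an object; "squeeze" is the grip in N (left out, the last holds). Time passes only in rows, so rows that do not move let the fingers close. It gives the time, the measured TCP pose, the force, the opening and the grip force at its end, in the units of the state.
- env.sense(): the state, without advancing time (a new reading comes with each control period).
- imaging.grab_frame(name): name is "side" or "top"; returns a dict with "img" (420x560x3 uint8, red, green, blue), "z_map" (420x560 float32, m along the optical axis (not along the pixel's ray), 0 where there is no reading), "K" (3x3 intrinsics, pixels), "R" (3x3) and "t" (3): a world point X has camera coordinates R X + t. Camera axes: x right, y down, z forward; pixel columns grow to the right and rows downward; lengths in m; the calibration is good to about 2 mm. A picture is of the moment at which its call begins.
- job.close_job(): hands the job in; it is judged then, once.
Trained networks look in a picture, given as the dict that the camera call returned (one of the last four; its "shot" number tells which), for a name from the list of things; names that differ only in an ending like _2 or _b are one class to them, and where a whole thing is asked for, a point or a joint stands for the part that bears it (a point fixed in the world has none). Each returns a list of dicts, best first, with "score" (0 to 1); they miss things now and then, are a little off and sometimes report something else, mostly with a low value. They report only what shows in the picture. A call takes as long as a camera call.
- nets.boxes_of(picture, label): "position" ([x, y, z] in m, in world coordinates, good to about 4 mm: the middle of the surface that is visible of it).
- nets.tip_of(picture, label): "position" ([x, y, z] in m, in world coordinates, good to about 4 mm: a listed point, or the origin of a listed thing).
The state is a dict: "t": time; "q": joint angles; "qvel": joint speeds; "joint_efforts": joint torques, N m; "position": TCP position; "eef_rot": TCP orientation; "contact_force": force on the tool from outside, world axes, zero at the start; "moment": the same for the moment, N m; "gripper_width": opening from 0.0 (shut) to 1.0 (fully open); "finger_force": force on a finger pad.
Only numpy, scipy, OpenCV 4.12 (cv2) and the standard library are available. Lean on these libraries where they do the work, as an engineer would, in place of code of your own. Each camera call takes 0.05 s, during which the arm holds its last target. There are 200 camera calls.

## Working session

There is one attempt and no reset: what is moved stays moved. The work goes in short steps, Python scripts to look and compute and a tool call to move; the robot and the scene stay as the last step left them, time stands still between calls to the robot, and variables do not carry over. Pictures are saved under pics/ and viewed, at most 10 in all, crops included, and the job is handed in when it is done.

Besides the shell and the picture viewer there is one more tool, called after "Call:" by a JSON object that holds its "api" and its "payload", one argument or row to a line. jog_arm: Moves the arm, as the interface text tells. Shift numbers are shares of 3 cm and turn numbers shares of 90 degrees, none past 1 either way. Its arguments: {"type":"object","properties":{"plan":{"type":"array"},"grip":{"type":"number"},"squeeze":{"type":"number"}},"required":["plan"]}

```bash
mkdir -p pics
cat > h.py <<'E'
from plant import env, imaging, job, nets
import numpy as np, cv2
from scipy.spatial.transform import Rotation as Ro
def px(p,X):
    c=p["R"]@np.array(X)+p["t"]; u=p["K"]@c; return u[:2]/u[2]
def world(p,u,v,z=None):
    d=np.linalg.inv(p["K"])@[u,v,1.]
    R,t=p["R"],p["t"]; o=-R.T@t; w=R.T@d
    s=p["z_map"][int(v),int(u)] if z is None else (z-o[2])/w[2]
    return o+w*s
def save(p,n): cv2.imwrite("pics/"+n,p["img"][:,:,::-1])
E
python3 - <<'E'
from h import *
s=env.sense(); print({k:np.round(v,3) for k,v in s.items()})
for n in("top","side"):
    p=imaging.grab_frame(n); save(p,n+"0.png"); print(n,np.round(-p["R"].T@p["t"],3))
    for l in ["tester","nest","cell","swing_pivot","swing_knob","test_key_top","battery_pack","green_clip"]:
        r=nets.tip_of(p,l)[:2]; print(l,[(np.round(a["position"],4),round(a["score"],2),np.round(px(p,a["position"]))) for a in r])
E
```

```text
{'t': np.float64(0.0), 'q': array([ 1.147,  0.343,  1.525, -0.   ,  1.275, -0.146]), 'qvel': array([-0.   ,  0.002,  0.   ,  0.002, -0.   , -0.   ]), 'joint_efforts': array([ 0.0000e+00, -4.3367e+01, -2.4602e+01, -0.0000e+00,  8.0000e-03,
        0.0000e+00]), 'position': array([0.144, 0.505, 0.239]), 'eef_rot': array([-4.350e-01, -3.111e+00,  2.000e-03]), 'contact_force': array([ 0.414, -0.404, -0.105]), 'moment': array([-0.02 ,  0.016, -0.008]), 'finger_force': np.float64(0.0), 'gripper_width': np.float64(1.001)}
top [0.334 0.022 1.168]
tester [(array([ 0.5191, -0.0075,  0.0055]), 0.93, array([290., 223.]))]
nest [(array([ 0.5009, -0.0321,  0.0167]), 0.8, array([299., 229.]))]
cell [(array([0.517 , 0.0424, 0.0155]), 0.55, array([272., 222.]))]
swing_pivot [(array([ 0.5519, -0.0429,  0.0294]), 0.78, array([304., 209.]))]
swing_knob [(array([ 0.5194, -0.0846,  0.0606]), 0.66, array([321., 220.]))]
test_key_top [(array([ 0.4532, -0.0806,  0.0388]), 0.61, array([318., 246.]))]
battery_pack [(array([ 0.4487, -0.2755,  0.0017]), 0.68, array([390., 251.])), (array([ 0.5158, -0.0055,  0.0017]), 0.27, array([289., 224.]))]
green_clip [(array([ 0.6279, -0.2514,  0.0039]), 0.67, array([380., 185.]))]
side [ 0.212 -0.74   0.461]
tester [(array([ 0.5183, -0.0061,  0.0019]), 0.72, array([273., 247.]))]
nest [(array([0.4824, 0.3492, 0.0005]), 0.26, array([215., 191.]))]
cell [(array([0.514 , 0.0415, 0.0176]), 0.65, array([264., 231.]))]
swing_pivot [(array([ 0.5526, -0.0459,  0.0262]), 0.65, array([296., 243.]))]
swing_knob [(array([ 0.516 , -0.0851,  0.0563]), 0.48, array([288., 242.])), (array([ 0.5033, -0.0313,  0.0121]), 0.26, array([271., 249.]))]
test_key_top [(array([ 0.4582, -0.0824,  0.0417]), 0.46, array([260., 253.]))]
battery_pack [(array([ 0.4518, -0.2758, -0.0028]), 0.62, array([298., 336.]))]
green_clip [(array([ 0.6354, -0.252 , -0.0011]), 0.85, array([386., 301.]))]
```

View pics/top0.png

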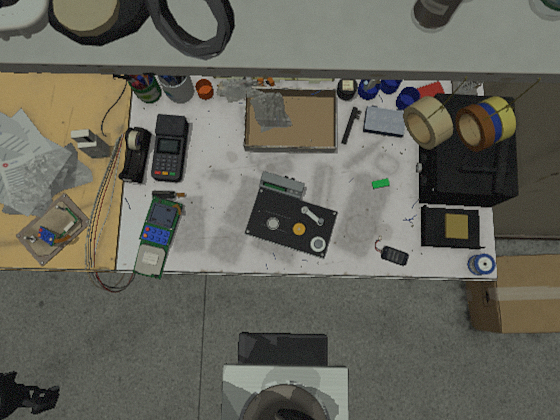

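View pics/side0.png

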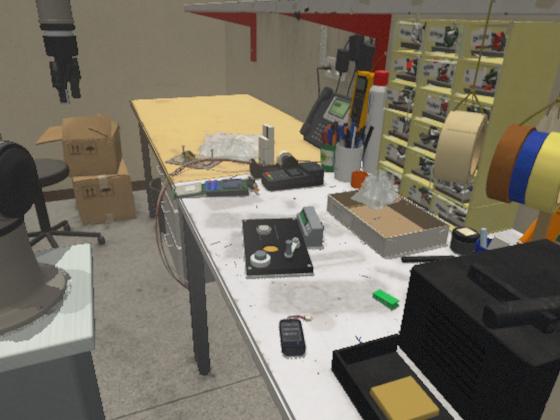

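The top picture shows the deck at about (290,223), tilted; the cell at (273,224), nest at (299,229), key at (318,245) and knob at about (307,210)–(320,220). The side view agrees with that. Next I'll refine by averaging and fitting.

```bash
cat > fit.py <<'E'
from h import *
from scipy.optimize import least_squares
T={"tester":[0,0,0],"nest":[-.010,-.025,.011],"swing_pivot":[.042,-.025,.028],"test_key_top":[-.036,-.084,.040]}
obs={}
for k in range(4):
  for n in("top","side"):
    p=imaging.grab_frame(n)
    for l in list(T)+["cell","swing_knob"]:
        for a in nets.tip_of(p,l)[:1]:
            if a["score"]>.35: obs.setdefault(l,[]).append(a["position"])
    if n=="top": top=p
M={l:np.median(v,axis=0) for l,v in obs.items()}
for l,v in obs.items(): print(l,len(v),np.round(M[l],4),np.round(np.std(v,axis=0),4))
def f(s):
    c,q=np.cos(s[2]),np.sin(s[2]); R=np.array([[c,-q],[q,c]])
    return np.concatenate([R@T[l][:2]+s[:2]-M[l][:2] for l in T])
s=least_squares(f,[.52,0,-.3]).x; print("net pose",np.round(s,4),np.round(f(s),4))
g=cv2.cvtColor(top["img"],cv2.COLOR_RGB2GRAY); m=(g<75).astype(np.uint8)
roi=np.zeros_like(m); roi[180:265,235:345]=1; m=cv2.morphologyEx(m*roi,cv2.MORPH_OPEN,np.ones((3,3)))
cs=max(cv2.findContours(m,0,2)[0],key=cv2.contourArea)
W=np.array([world(top,u,v,.018)[:2] for u,v in cv2.convexHull(cs)[:,0]])
r=cv2.minAreaRect((W*1000).astype(np.float32)); print("rect",r)
save({"img":cv2.resize(top["img"][170:270,230:350],None,fx=6,fy=6,interpolation=cv2.INTER_CUBIC)},"crop0.png")
E
python3 fit.py
```

```text
tester 7 [ 0.5158 -0.0055  0.0013] [0.0018 0.0014 0.0006]
nest 7 [ 0.5002 -0.0326  0.0123] [0.001  0.0019 0.0017]
swing_pivot 7 [ 0.5526 -0.0452  0.0274] [0.0015 0.0017 0.0011]
test_key_top 8 [ 0.4586 -0.0797  0.0421] [0.0183 0.0391 0.0093]
cell 8 [0.5155 0.0412 0.0156] [0.0015 0.0016 0.001 ]
swing_knob 8 [ 0.5182 -0.0841  0.0596] [0.0117 0.0139 0.0102]
net pose [ 0.5168 -0.0088 -0.273 ] [ 0.001  -0.0033  0.0002  0.0025 -0.0021  0.001   0.0008 -0.0002]
rect ((521.130615234375, -9.626945495605469), (219.9957275390625, 134.5443878173828), 74.11479187011719)
```

View pics/crop0.png

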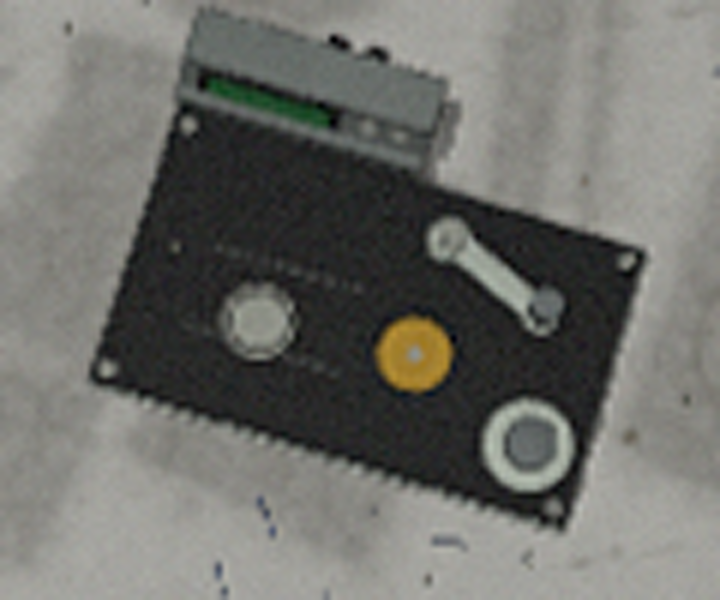

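The crop shows the cell at (258,320), nest at (415,354), pivot at (448,240), knob top at (545,303) and key at (529,443). I'll turn those pixels into world positions.

Run:
```python
from h import *
from scipy.optimize import least_squares
p=imaging.grab_frame("top")
C={"cell":(258,320,.028),"nest":(415,354,.0145),"pivot":(448,239,.037),"knob":(546,303,.057),"collar":(528,445,.030),"key":(530,443,.040),"c1":(189,125,.018),"c2":(627,261,.018),"c3":(107,369,.018),"c4":(555,508,.018)}
W={k:world(p,230+(u+.5)/6-.5,170+(v+.5)/6-.5,z) for k,(u,v,z) in C.items()}
for k,v in W.items(): print(k,np.round(v,4))
T={"nest":(-.01,-.025),"pivot":(.042,-.025),"collar":(-.036,-.084),"key":(-.036,-.084)}
def f(s):
    c,q=np.cos(s[2]),np.sin(s[2]); R=np.array([[c,-q],[q,c]])
    return np.concatenate([R@T[l]+s[:2]-W[l][:2] for l in T])
s=least_squares(f,[.52,0,-.3]).x; print(s,np.round(f(s)*1000,1))
cm=np.mean([W[c] for c in("c1","c2","c3","c4")],axis=0);print("corners mean",cm)
c,q=np.cos(s[2]),np.sin(s[2]); R=np.array([[c,-q],[q,c]])
for k in W: print(k,"tester frame",np.round(R.T@(W[k][:2]-s[:2])*1000,1))
for k,v in T.items(): print(k,np.round(R@v+s[:2],4))
x=Ro.from_rotvec(env.sense()["eef_rot"]).as_matrix(); print(np.round(x,3), env.nose_length)
```

```text
cell [0.5134 0.0397 0.028 ]
nest [ 0.5018 -0.0303  0.0145]
pivot [ 0.5499 -0.0432  0.037 ]
knob [ 0.519  -0.0844  0.057 ]
collar [ 0.4606 -0.0793  0.03  ]
key [ 0.4604 -0.0793  0.04  ]
c1 [0.6033 0.0731 0.018 ]
c2 [ 0.5452 -0.1242  0.018 ]
c3 [0.4916 0.1061 0.018 ]
c4 [ 0.4345 -0.0923  0.018 ]
[ 0.51728097 -0.00814195 -0.26911708] [-0.8  0.7  1.3 -0.3 -0.4 -0.2 -0.1 -0.2]
corners mean [ 0.51865115 -0.00933578  0.018     ]
cell tester frame [-16.4  45. ]
nest tester frame [ -9.  -25.5]
pivot tester frame [ 40.7 -25.1]
knob tester frame [ 21.9 -73.1]
collar tester frame [-35.7 -83.7]
key tester frame [-35.9 -83.7]
c1 tester frame [ 61.3 101.2]
c2 tester frame [  57.8 -104.5]
c3 tester frame [-55.2 103.3]
c4 tester frame [ -57.4 -103.2]
nest [ 0.501  -0.0296]
pivot [ 0.5511 -0.0434]
collar [ 0.4602 -0.0795]
key [ 0.4602 -0.0795]
[[-0.962  0.274  0.   ]
 [ 0.274  0.962  0.   ]
 [-0.     0.    -1.   ]] 0.008
```

Call:
{"api": "jog_arm", "payload": {
  "plan": [
    [[-0.4,-0.3,0,0],[-0.85,-0.6,0,0],[-0.85,-0.6,0,0],[-0.85,-0.6,0,0],[-0.85,-0.6,0,0],[-0.85,-0.6,0,0],[-0.85,-0.6,0,0],[-0.85,-0.6,0,0],[-0.85,-0.6,0,0],[-0.85,-0.6,0,0],[-0.85,-0.6,0,0],[-0.85,-0.6,0,0],[-0.85,-0.6,0,0],[-0.85,-0.6,0,0],[-0.85,-0.6,0,0],[-0.85,-0.6,0,0],[-0.85,-0.6,0,0],[-0.85,-0.6,0,0],[-0.85,-0.6,0,0],[-0.4,-0.3,0,-0.061]]
  ],
  "grip": -0.1,
  "squeeze": 20
}}

```text
t: 5.42
position: [0.5166, 0.0407, 0.2392]
eef_rot: [0.289, 3.127, -0.001]
contact_force: [0.3, 0.1, -0.1]
gripper_width: 0.551
finger_force: 0.0
```

```bash
cat > st.py <<'E'
from h import *
import sys
s=env.sense(); R=Ro.from_rotvec(s["eef_rot"]).as_matrix()
print(round(float(s["t"]),2),np.round(s["position"],4),"y",np.round(R[:,1],3),"z",np.round(R[:,2],3),"F",np.round(s["contact_force"],2),"w",round(float(s["gripper_width"])*85,1),"ff",s["finger_force"])
if len(sys.argv)>2: g=np.array([float(a) for a in sys.argv[1:3]]+[s["position"][2]]); print("tool shares",np.round(R.T@(g-s["position"])/.03,3))
E
python3 st.py .514 .0403
```

```text
5.42 [0.5166 0.0407 0.2392] y [ 0.183  0.983 -0.001] z [ 0.001 -0.001 -1.   ] F [ 0.32  0.08 -0.1 ] w 46.8 ff 0.0
tool shares [ 0.082 -0.03  -0.   ]
```

Call:
{"api": "jog_arm", "payload": {
  "plan": [
    [[0.08,-0.03,0.5,0],[0,0,0.9,0],[0,0,0.9,0],[0,0,0.9,0],[0,0,0.9,0],[0,0,0.9,0],[0,0,0.9,0],[0,0,0.5,0],[0,0,0,0],[0,0,0,0]]
  ]
}}

```text
t: 6.25
position: [0.5119, 0.0431, 0.047]
eef_rot: [-0.285, -3.127, -0.0]
contact_force: [0.0, 0.2, 0.3]
gripper_width: 0.554
finger_force: 0.0
```

```bash
python3 st.py .514 .0403; python3 -c "
from h import *
p=imaging.grab_frame('side');a=cv2.resize(p['img'][190:280,210:330],None,fx=6,fy=6,interpolation=2);save({'img':a},'s1.png')"
```

```text
6.25 [0.5119 0.0431 0.047 ] y [ 0.181  0.983 -0.   ] z [-0.001  0.    -1.   ] F [0.02 0.17 0.3 ] w 47.1 ff 0.0
tool shares [-0.084 -0.08  -0.   ]
```

View pics/s1.png

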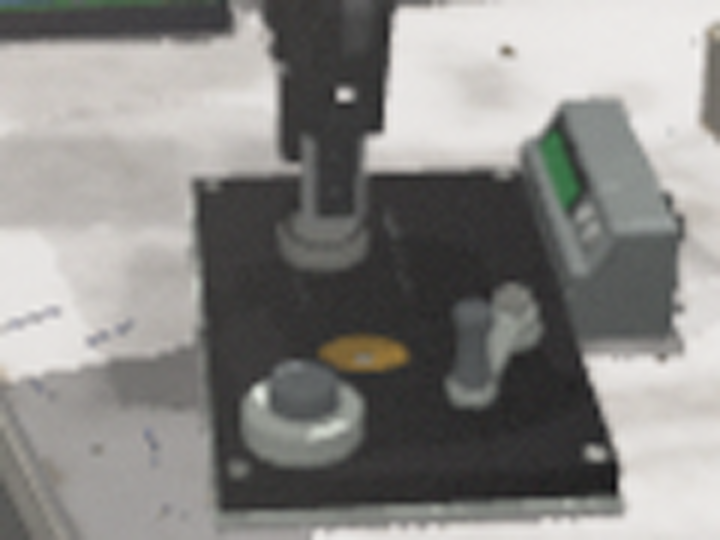

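The side view shows the fingers centred at column 333, just above the cell at (323,240). I'll check both against projected points.

Run:
```python
from h import *
p=imaging.grab_frame("side")
def cp(X): return np.round((px(p,X)-[210,190]+.5)*6-.5)
print("cell exp",cp([.514,.0403,.028]),"base",cp([.514,.0403,.018]),"nest",cp([.501,-.0305,.018]),"key",cp([.4602,-.0795,.04]))
c=np.array([.5119,.0431]);y=np.array([.181,.983]);x=np.array([-.983,.181])
for z in(.035,.04,.06): print(z,[cp([*(c-y*d+x*e),z]) for d in(.0235,.038) for e in(-.011,.011)])
for u,v,z in((323,238,.028),(364,354,.0145),(305,382,.04)): print(np.round(world(p,210+(u+.5)/6-.5,190+(v+.5)/6-.5,z),4))
```

```text
cell exp [325. 224.] base [325. 248.] nest [363. 343.] key [303. 378.]
0.035 [array([359., 232.]), array([299., 237.]), array([366., 250.]), array([306., 255.])]
0.04 [array([359., 220.]), array([299., 224.]), array([367., 238.]), array([306., 243.])]
0.06 [array([360., 170.]), array([299., 175.]), array([367., 188.]), array([307., 193.])]
[0.5093 0.0304 0.028 ]
[ 0.5009 -0.032   0.0145]
[ 0.46   -0.0824  0.04  ]
```

Call:
{"api": "jog_arm", "payload": {
  "plan": [
    [[-0.08,-0.08,0,0],[0,0,0.2,0],[0,0,0.2,0],[0,0,0.17,0],[0,0,0,0],[0,0,0,0]]
  ]
}}

```text
t: 6.85
position: [0.5137, 0.0404, 0.0297]
eef_rot: [-0.285, -3.127, -0.0]
contact_force: [0.7, -0.0, 0.9]
gripper_width: 0.551
finger_force: 0.0
```

Call:
{"api": "jog_arm", "payload": {
  "plan": [
    [[0,0,0.05,0],[0,0,0.05,0],[0,0,0,0]]
  ]
}}

```text
t: 7.1
position: [0.514, 0.0404, 0.027]
eef_rot: [-0.285, -3.128, -0.0]
contact_force: [0.2, -0.3, 0.4]
gripper_width: 0.544
finger_force: 0.0
```

Call:
{"api": "jog_arm", "payload": {
  "plan": [
    [[0,0,0.05,0],[0,0,0,0]]
  ]
}}

```text
t: 7.27
position: [0.514, 0.0403, 0.0255]
eef_rot: [-0.285, -3.128, -0.0]
contact_force: [0.2, -0.3, -0.4]
gripper_width: 0.549
finger_force: 0.0
```

Call:
{"api": "jog_arm", "payload": {
  "plan": [
    [[0,0,0,0],[0,0,0,0],[0,0,0,0],[0,0,0,0]]
  ],
  "grip": 0.14
}}

```text
t: 7.6
position: [0.5141, 0.0403, 0.0258]
eef_rot: [0.285, 3.128, 0.0]
contact_force: [-0.5, 0.1, 0.2]
gripper_width: 0.43
finger_force: 0.0
```

Call:
{"api": "jog_arm", "payload": {
  "plan": [
    [[0,0,0.04,0],[0,0,0,0],[0,0,0,0]]
  ]
}}

```text
t: 7.85
position: [0.5142, 0.0403, 0.0249]
eef_rot: [0.285, 3.128, 0.0]
contact_force: [-1.2, -0.4, 5.3]
gripper_width: 0.428
finger_force: 2.6
```

Call:
{"api": "jog_arm", "payload": {
  "plan": [
    [[0,0,0.04,0],[0,0,0,0],[0,0,0,0]]
  ]
}}

```text
t: 8.1
position: [0.5143, 0.0403, 0.0249]
eef_rot: [0.285, 3.128, 0.0]
contact_force: [-4.4, 0.5, 17.3]
gripper_width: 0.429
finger_force: 8.6
```

Call:
{"api": "jog_arm", "payload": {
  "plan": [
    [[0,0,-0.1,0],[0,0,0,0],[0,-0.03,0,0],[0,-0.06,0,0],[0,-0.12,0,0],[0,-0.14,0,0],[0,-0.14,0,0],[0,-0.14,0,0],[0,-0.14,0,0],[0,-0.14,0,0],[0,-0.14,0,0],[0,-0.14,0,0],[0,-0.14,0,0],[0,-0.14,0,0],[0,-0.14,0,0],[0,-0.14,0,0],[0,-0.14,0,0],[0,-0.14,0,0],[0,-0.08,0,0],[0,0,0,0]]
  ]
}}

```text
t: 9.77
position: [0.5026, -0.0225, 0.0263]
eef_rot: [0.286, 3.128, 0.0]
contact_force: [-0.0, 0.6, -0.0]
gripper_width: 0.429
finger_force: 0.0
```

```bash
python3 st.py .501 -.031; python3 -c "
from h import *
p=imaging.grab_frame('side');a=cv2.resize(p['img'][190:280,210:330],None,fx=6,fy=6,interpolation=2);save({'img':a},'s2.png')"
```

```text
9.77 [ 0.5026 -0.0225  0.0263] y [0.182 0.983 0.   ] z [ 0. -0. -1.] F [-0.02  0.59 -0.04] w 36.5 ff 0.0
tool shares [-0.   -0.29 -0.  ]
```

View pics/s2.png

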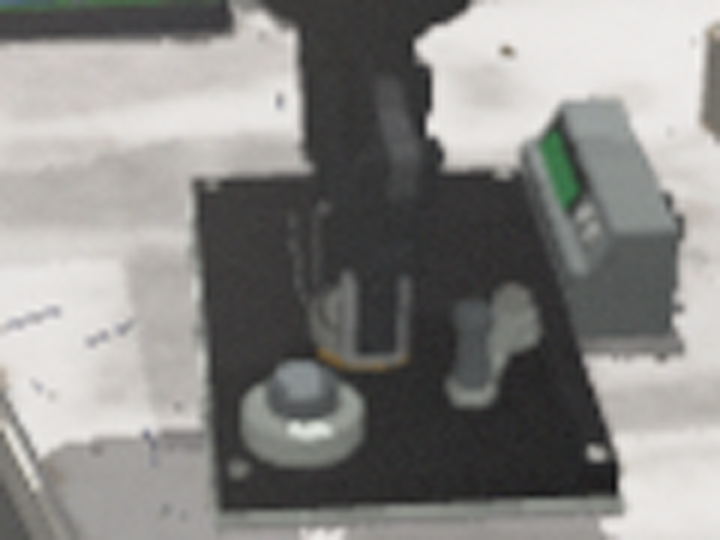

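The side view shows the cell following the rear pad, over the +y edge of the nest (brass crescent at (365,358)) and laterally centred. I'll go on slowly.

Call:
{"api": "jog_arm", "payload": {
  "plan": [
    [[0,-0.035,0,0],[0,-0.035,0,0],[0,-0.035,0,0],[0,-0.035,0,0],[0,-0.035,0,0],[0,-0.035,0,0],[0,-0.035,0,0],[0,-0.035,0,0],[0,-0.03,0,0],[0,0,0,0]]
  ]
}}

```text
t: 10.65
position: [0.5009, -0.0313, 0.0263]
eef_rot: [-0.286, -3.129, -0.0]
contact_force: [0.5, 0.3, -0.4]
gripper_width: 0.428
finger_force: 0.0
```

Call:
{"api": "jog_arm", "payload": {
  "plan": [
    [[0,-0.03,0,0],[0,-0.02,0,0],[0,0,0,0],[0,0,0,0]]
  ]
}}

```text
t: 10.98
position: [0.5006, -0.0326, 0.0263]
eef_rot: [0.286, 3.129, 0.0]
contact_force: [-0.7, 0.1, -0.2]
gripper_width: 0.427
finger_force: 0.0
```

```bash
cat > look.py <<'E'
from h import *
import sys
p=imaging.grab_frame('side');print([(np.round(a["position"],4),a["score"]) for a in nets.tip_of(p,"cell")[:1]])
a=cv2.resize(p['img'][190:280,210:330],None,fx=6,fy=6,interpolation=2);save({'img':a},sys.argv[1])
E
python3 st.py .501 -.031; python3 look.py s3.png
```

```text
10.98 [ 0.5006 -0.0326  0.0263] y [0.181 0.983 0.   ] z [ 0.  0. -1.] F [-0.71  0.08 -0.22] w 36.3 ff 0.04123419290408492
tool shares [-0.002  0.055  0.   ]
[(array([ 0.5033, -0.0278,  0.0128]), 0.44)]
```

View pics/s3.png

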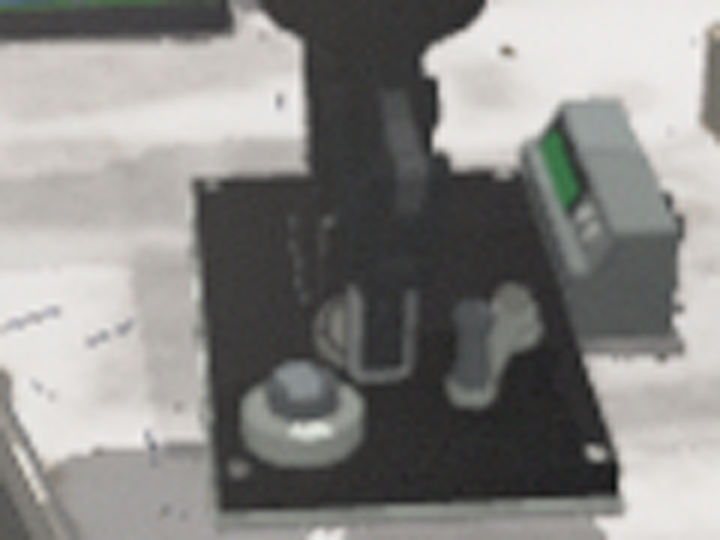

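The cell appears to be sunk in the nest at (335,325). I'll release, lift, and move above the knob.

Call:
{"api": "jog_arm", "payload": {
  "plan": [
    [[0,0,0,0],[0,0,0,0],[0,0,-0.3,0],[0,0,-0.7,0],[0,0,-0.9,0],[0,0,-0.6,0],[-0.23,-0.4,0,0],[-0.23,-0.4,0,0],[-0.23,-0.4,0,0],[-0.23,-0.39,0,0],[0,0,0,-0.065],[0,0,0,-0.065],[0,0,0,-0.065],[0,0,0,-0.065],[0,0,0,-0.062],[0,0,0,0],[0,0,0,0]]
  ],
  "grip": 0.05
}}

```text
t: 12.5
position: [0.5189, -0.0853, 0.1003]
eef_rot: [0.5, -3.1, -0.001]
contact_force: [0.9, -0.0, 0.3]
gripper_width: 0.472
finger_force: 0.0
```

```bash
python3 st.py .519 -.0847
python3 - <<'E'
from h import *
p=imaging.grab_frame("side"); q=imaging.grab_frame("top")
for l in("cell","swing_knob"):
  for i in(p,q): print(l,[(np.round(a["position"],4),round(a["score"],2)) for a in nets.tip_of(i,l)[:1]])
a=cv2.resize(p['img'][190:280,210:330],None,fx=5,fy=5,interpolation=2)
b=cv2.resize(q['img'][180:270,240:340],None,fx=5,fy=5,interpolation=2)
save({'img':cv2.resize(np.hstack([a,b[:450]]),None,fx=.72,fy=.72)},'s4.png')
E
```

```text
12.5 [ 0.5189 -0.0853  0.1003] y [-0.315  0.949  0.001] z [-0.002  0.001 -1.   ] F [ 0.88 -0.03  0.31] w 40.1 ff 0.0
tool shares [-0.008  0.018  0.   ]
cell [(array([ 0.5037, -0.027 ,  0.0092]), 0.45)]
cell [(array([ 0.5507, -0.044 ,  0.0264]), 0.65)]
swing_knob [(array([ 0.5133, -0.085 ,  0.0585]), 0.63)]
swing_knob []
```

View pics/s4.png

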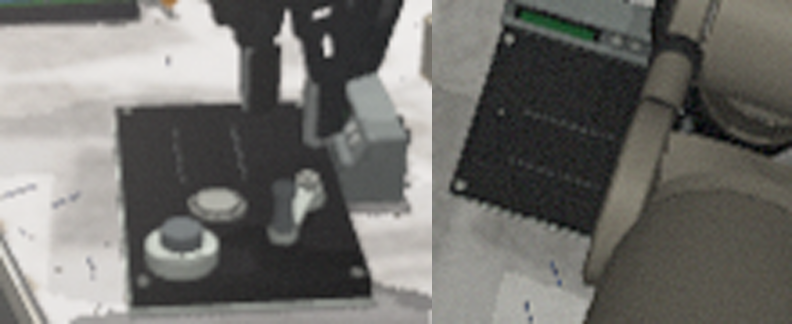

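The cell lies flat in the nest at (217,203) on the left image, and the knob is untouched at (283,200). Now I'll lower the cage over the knob.

Call:
{"api": "jog_arm", "payload": {
  "plan": [
    [[0,0,0.3,0],[0,0,0.6,0],[0,0,0.5,0],[0,0,0.28,0],[0,0,0,0],[0,0,0,0]]
  ]
}}

```text
t: 13.3
position: [0.519, -0.0844, 0.0505]
eef_rot: [0.506, -3.1, -0.001]
contact_force: [0.3, -0.9, 0.2]
gripper_width: 0.474
finger_force: 0.0
```

Call:
{"api": "jog_arm", "payload": {
  "plan": [
    [[0,0,0,0],[0,0,0,0],[0,0,0,0],[0,0,0,0]]
  ],
  "grip": 0.5
}}

```text
t: 13.63
position: [0.5195, -0.0846, 0.0515]
eef_rot: [-0.506, 3.099, -0.001]
contact_force: [-0.8, -0.4, 0.0]
gripper_width: 0.249
finger_force: 0.0
```

```bash
cat > arc.py <<'E'
from h import *
s=env.sense(); R=Ro.from_rotvec(s["eef_rot"]).as_matrix(); P=s["position"]
th=-.271; c,q=np.cos(th),np.sin(th); Rt=np.array([[c,-q],[q,c]]); O=np.array([.5175,-.0090])
print(P,s["gripper_width"]*85,s["contact_force"],s["finger_force"]); print("tcp tester",np.round(Rt.T@(P[:2]-O)*1000,1),"y in tester",np.round(Rt.T@R[:2,1],3))
pr=P[:2]
a0=.38
for a in np.linspace(a0,1.571,13):
    g=O+Rt@(np.array([.042,-.025])+.052*np.array([-np.sin(a),-np.cos(a)]))
    d=R.T@np.append(g-pr,0)/.03; pr=g; print(round(a,2),np.round(g,4),np.round(d[:2],3))
E
python3 arc.py
```

```text
[ 0.51950422 -0.08455529  0.05147387] 21.197037957726362 [-0.79491459 -0.44713931  0.00098788] 0.0
tcp tester [ 22.2 -72.3] y in tester [-0.56   0.828]
0.38 [ 0.5198 -0.0857] [ 0.004 -0.039]
0.48 [ 0.5158 -0.0824] [0.089 0.147]
0.58 [ 0.5122 -0.0787] [0.074 0.155]
0.68 [ 0.509  -0.0746] [0.059 0.162]
0.78 [ 0.5062 -0.0703] [0.042 0.167]
0.88 [ 0.5039 -0.0657] [0.026 0.17 ]
0.98 [ 0.502  -0.0609] [0.009 0.172]
1.07 [ 0.5006 -0.0559] [-0.008  0.172]
1.17 [ 0.4997 -0.0509] [-0.025  0.17 ]
1.27 [ 0.4993 -0.0457] [-0.042  0.167]
1.37 [ 0.4994 -0.0406] [-0.058  0.162]
1.47 [ 0.5    -0.0354] [-0.074  0.155]
1.57 [ 0.5012 -0.0304] [-0.089  0.147]
```

Call:
{"api": "jog_arm", "payload": {
  "plan": [
    [[0.05,0.07,0,0],[0.08,0.15,0,0],[0.07,0.155,0,0],[0.06,0.16,0,0],[0.04,0.165,0,0],[0.025,0.17,0,0],[0.01,0.17,0,0],[-0.01,0.17,0,0],[-0.025,0.17,0,0],[-0.04,0.165,0,0],[-0.06,0.16,0,0],[-0.07,0.155,0,0],[-0.045,0.075,0,0],[-0.02,0.03,0,0],[-0.02,0.03,0,0],[0,0,0,0]]
  ]
}}

```text
t: 14.97
position: [0.499, -0.028, 0.0509]
eef_rot: [-0.506, 3.1, 0.0]
contact_force: [0.2, 1.4, 0.5]
gripper_width: 0.247
finger_force: 0.0
```

```bash
python3 arc.py | head -3; python3 st.py .501 -.0304; python3 look.py s5.png
```

```text
[ 0.49897806 -0.02799256  0.05087265] 20.96929784999882 [0.20127988 1.36872997 0.51681525] 0.0
tcp tester [-12.8 -23.3] y in tester [-0.56   0.828]
0.38 [ 0.5198 -0.0857] [-0.045 -2.044]
14.97 [ 0.499  -0.028   0.0509] y [-0.318  0.948  0.   ] z [ 0.  0. -1.] F [0.2  1.37 0.52] w 21.0 ff 0.0
tool shares [-0.038 -0.098 -0.   ]
[(array([ 0.5033, -0.0259,  0.0082]), 0.46)]
```

View pics/s5.png

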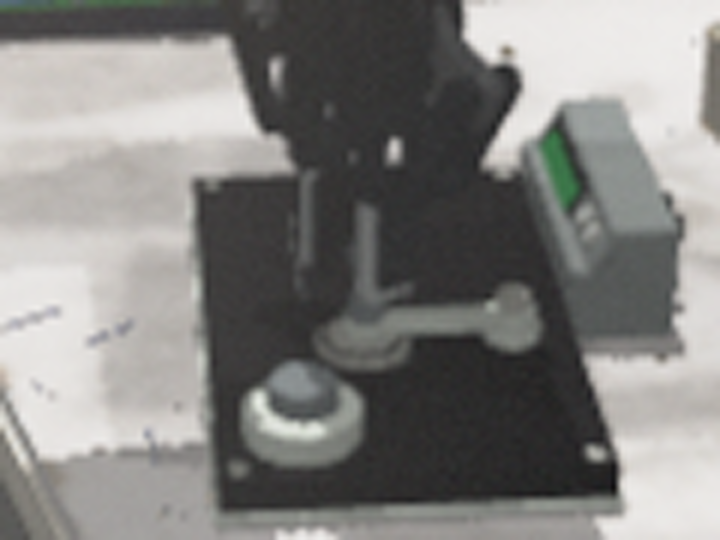

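The arm now lies across the cell, close to its stop (knob at (345,325)). I'll press on until the force shows the stop.

Call:
{"api": "jog_arm", "payload": {
  "plan": [
    [[-0.02,0.03,0,0],[-0.02,0.03,0,0],[0,0,0,0]]
  ]
}}

```text
t: 15.32
position: [0.4994, -0.026, 0.0509]
eef_rot: [-0.506, 3.101, 0.0]
contact_force: [0.7, -0.9, 1.2]
gripper_width: 0.25
finger_force: 0.2
```

Call:
{"api": "jog_arm", "payload": {
  "plan": [
    [[-0.02,0.03,0,0],[-0.02,0.03,0,0],[0,0,0,0]]
  ]
}}

```text
t: 15.57
position: [0.4996, -0.0252, 0.0509]
eef_rot: [0.507, -3.099, 0.003]
contact_force: [-2.0, -9.3, 0.9]
gripper_width: 0.252
finger_force: 3.5
```

Call:
{"api": "jog_arm", "payload": {
  "plan": [
    [[0,0,0,0],[0,0,0,0],[0.06,-0.09,0,0],[0,0,0,0],[0,0,-0.3,0],[0,0,-0.6,0],[0,0,-0.6,0],[0,0,-0.3,0],[0,0,0,0],[0,0,0,0]]
  ]
}}

```text
t: 16.4
position: [0.4993, -0.0269, 0.1052]
eef_rot: [-0.507, 3.099, -0.0]
contact_force: [0.2, -0.4, -0.3]
gripper_width: 0.246
finger_force: 0.0
```

```bash
python3 st.py .4602 -.0803
python3 - <<'E'
from h import *
p=imaging.grab_frame("side")
for l in("test_key_top","swing_knob"): print(l,[(np.round(a["position"],4),round(a["score"],2)) for a in nets.tip_of(p,l)[:1]])
save({'img':cv2.resize(p['img'][190:280,210:330],None,fx=6,fy=6,interpolation=2)},'s6.png')
E
```

```text
16.4 [ 0.4993 -0.0269  0.1052] y [-0.318  0.948 -0.   ] z [ 0.001 -0.    -1.   ] F [ 0.16 -0.38 -0.32] w 20.9 ff 0.0
tool shares [ 1.802e+00 -1.271e+00 -1.000e-03]
test_key_top [(array([ 0.4581, -0.079 ,  0.0415]), 0.41)]
swing_knob [(array([ 0.4998, -0.0311,  0.0597]), 0.75)]
```

View pics/s6.png

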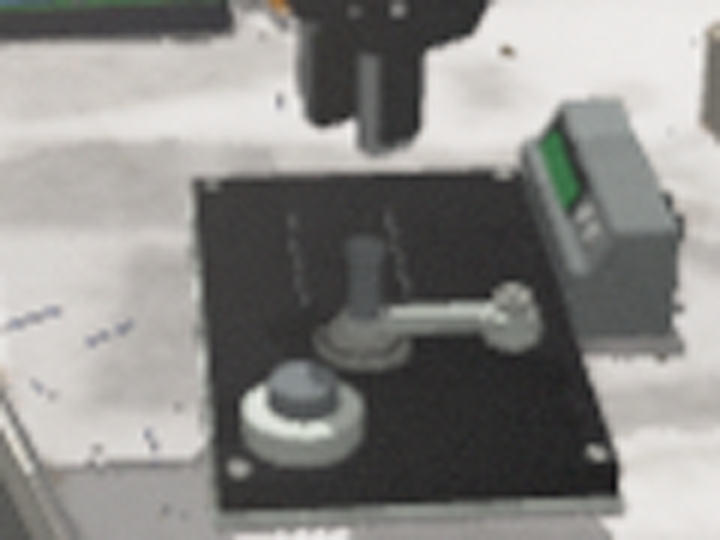

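The arm is at its stop over the cell, with the knob centred at (365,280) above the nest. Now for the key.

Call:
{"api": "jog_arm", "payload": {
  "plan": [
    [[0.3,-0.21,0,0],[0.5,-0.35,0,0],[0.5,-0.35,0,0],[0.5,-0.36,0,0],[0,0,0.3,0],[0,0,0.6,0],[0,0,0.5,0],[0,0,0.3,0],[0,0,0,0],[0,0,0,0]]
  ],
  "grip": 1
}}

```text
t: 17.38
position: [0.4597, -0.0802, 0.0534]
eef_rot: [0.506, -3.099, -0.001]
contact_force: [-0.3, -0.2, -0.4]
gripper_width: -0.002
finger_force: 0.0
```

```bash
python3 st.py .4602 -.0803
```

```text
17.38 [ 0.4597 -0.0802  0.0534] y [-0.318  0.948  0.001] z [-0.001  0.001 -1.   ] F [-0.34 -0.21 -0.38] w -0.2 ff 0.0
tool shares [-0.014 -0.007 -0.   ]
```

Call:
{"api": "jog_arm", "payload": {
  "plan": [
    [[0,0,0.1,0],[0,0,0.1,0],[0,0,0.05,0],[0,0,0,0],[0,0,0,0]]
  ]
}}

```text
t: 17.8
position: [0.4606, -0.0805, 0.0468]
eef_rot: [-0.506, 3.099, -0.001]
contact_force: [0.8, -0.3, 2.5]
gripper_width: 0.004
finger_force: 1.0
```

Call:
{"api": "jog_arm", "payload": {
  "plan": [
    [[0,0,0.05,0],[0,0,0.05,0],[0,0,0,0],[0,0,0,0]]
  ]
}}

```text
t: 18.13
position: [0.4606, -0.0805, 0.0436]
eef_rot: [-0.506, 3.099, -0.001]
contact_force: [2.8, 1.1, 4.0]
gripper_width: 0.006
finger_force: 1.9
```

Call:
{"api": "jog_arm", "payload": {
  "plan": [
    [[0,0,0.05,0],[0,0,0.05,0],[0,0,0,0],[0,0,0,0]]
  ]
}}

```text
t: 18.47
position: [0.4607, -0.0805, 0.0418]
eef_rot: [-0.506, 3.099, -0.001]
contact_force: [-1.1, 1.6, 18.6]
gripper_width: -0.003
finger_force: 9.8
```

Call:
{"api": "jog_arm", "payload": {
  "plan": [
    [[0,0,0,0],[0,0,0,0],[0,0,0,0],[0,0,0,0]]
  ]
}}

```text
t: 18.8
position: [0.4606, -0.0806, 0.0418]
eef_rot: [-0.506, 3.099, -0.001]
contact_force: [-1.5, 1.9, 19.2]
gripper_width: 0.001
finger_force: 9.7
```

```bash
python3 st.py; python3 look.py s7.png
```

```text
18.8 [ 0.4606 -0.0806  0.0418] y [-0.318  0.948 -0.001] z [ 0.002 -0.001 -1.   ] F [-1.54  1.9  19.21] w 0.1 ff 9.721966763909222
[(array([ 0.5052, -0.0276,  0.0102]), 0.38)]
```

View pics/s7.png

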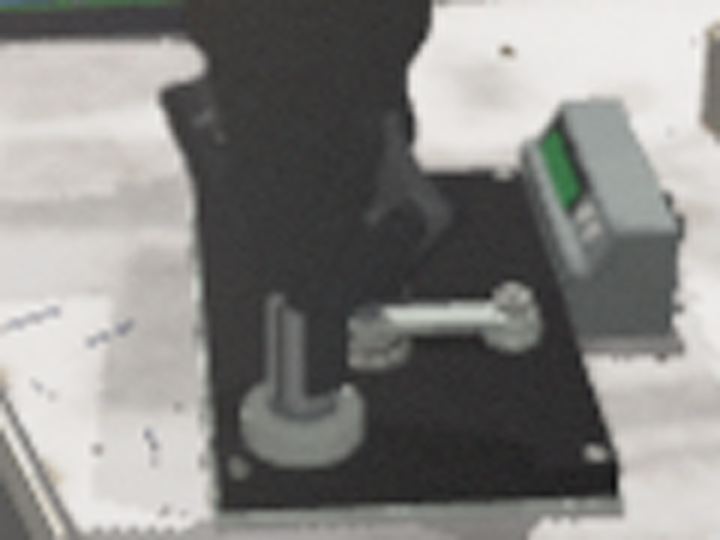

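The fingers hold the key down inside its collar at (303,410), and the contact arm is still at its stop over the seated cell. I'll hand it in.

```bash
python3 -c "
from plant import job
print(job.close_job())"
```

```text
the job is handed in; nothing more can be done
None
```

I handed the job in at about 19 s with the cell flat in the nest, the contact arm at its stop and the key held fully down at about 19 N; the hand-in returned no verdict.

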